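Snap the nozzle cap onto the tea flask

ROBOT

A 6-joint arm with a two-finger parallel gripper is mounted at the origin on the work surface. World frame = base frame: x ahead of the robot, y to its left, z up, the work surface at z = 0. Lengths are in m, angles in degrees, forces in N, time in s.
With the tool pointing down it reaches from about 0.25 to 0.8 m from the base axis. Payload 8.5 kg.
Tool frame: the origin (TCP) lies at the very end of the fingers, on their centre line; the grasp point (between the pads) lies 19 mm behind it (manip.grip_point_offset is the distance from the TCP to the grasp point, in m); x points along the fingers, y is the direction in which the jaws open and shut, and the axes are right-handed (so a half turn about x gives the same grasp; the last joint's range is limited). The gripper opens to 85 mm and grips with 20 to 120 N. Pads are 22 mm wide; open, the fingers measure 114 mm over their backs; the gripper's body (76 mm by 85 mm) begins 54 mm behind the grasp point. The pads swing forward as they close: fully open they stand 13 mm farther back than shut.
Start: joints at [66.921, 13.648, -0.773, 75.585, 0, 90], TCP at [0.206, 0.483, 0.231] pointing down, gripper open.
Joint ranges: [-152.45, 152.45], [-59.26, 108.67], [-65.41, 83.53], [-104.44, 129.93], [-82.83, 76.93], [-180, 180]. Speed limits (degrees/s): [127.2, 127.2, 159.86, 180, 180, 180].

INTERFACE

Orientations are given as [roll, pitch, yaw] about the fixed x, y, z axes, in that order (R = Rz(yaw) Ry(pitch) Rx(roll)).
In Python, from rig import manip gives the robot as it stands. The module is installed in compiled form; this text tells all that it offers.
- The arm moves only by the tool servo_tool, never from a script. Its argument "plan" is a list of rows, each a list of 7 numbers: the turn, a rotation vector about the world's x, y, z in rad, then the shift along the world's x, y, z in m, then the finger opening in m, from 0 to 0.0854. In form: [[wx, wy, wz, tx, ty, tz, hand], ...]. A call has 1 to 10 rows; each row shifts and turns the pose as measured when the row begins; what a row does not reach is not made up. A row lasts 1/12 s, in which the tool goes at most 41.7 mm and 7.16 degrees, less where a joint would pass 70% of its speed; a pose out of reach is approached as far as the arm can. A call is refused whole if a number of a shift passes 0.0417 or a number of a turn 0.125, either way. A call with a gripper value outside its range is refused whole. The fingers move at their own pace and stop on an object; "squeeze" is the grip in N (left out, the last holds). Time passes only in rows, so rows that do not move let the fingers close. It gives the time, the measured TCP pose, the force and the opening at its end, in the units of the state.
- manip.read_state(): the state, without advancing time (a new reading comes with each control period).
- manip.grab_frame(name): name is "side" or "top" or "wrist"; returns a dict with "img" (420x560x3 uint8, red, green, blue), "fx", "fy", "cx", "cy" (pixels), "rvec" (rotation vector, rad) and "tvec" (3), from world to camera coordinates, as OpenCV has them. Camera axes: x right, y down, z forward; pixel columns grow to the right and rows downward; lengths in m; the calibration is good to about 2 mm. A picture is of the moment at which its call begins. There is no depth.
- manip.job_done(): hands the job in, once; it reports no verdict.
Trained networks look in a picture, given as the dict that the camera call returned (one of the last four; its "shot" number tells which), for a name from the list of things; names that differ only in an ending like _2 or _b are one class to them, and where a whole thing is asked for, a point or a joint stands for the part that bears it (a point fixed in the world has none). Each returns a list of dicts, best first, with "conf" (0 to 1); they miss things now and then, are a little off and sometimes report something else, mostly with a low value. They report only what shows in the picture. A call takes as long as a camera call. They do not tell look-alikes from the thing itself.
- manip.trace(label, picture): "pixels" (420x560 bool, what is visible of it) and "rect" ([left, top, right, bottom] in pixels, round what is visible of it).
The state is a dict: "time": time; "q": joint angles; "joint_vel": joint speeds; "joint_torque": joint torques, N m; "tcp_pos": TCP position; "tool_rot": TCP orientation; "wrist_force": force on the tool from outside, world axes, zero at the start; "moment": the same for the moment, N m; "grip_width": finger opening in m.
Only numpy, scipy, OpenCV 4.12 (cv2) and the standard library are available. Lean on these libraries where they do the work, as an engineer would, in place of code of your own. Each camera call takes 0.05 s, during which the arm holds its last target.

TASK

The flask has been filled for tea but its nozzle stands open. Pick the flask's nozzle cap, the tallest of the three black tops, out of the odds and ends in the wooden tray, set it over the nozzle and press it straight down until it clicks, then keep pressing firmly so that it sits fully home on the collar, and finish like that, still holding the cap pressed down. Keep the flask standing, and leave the other things in the tray, the tumblers and the sugar bowl where they are.

Things in the scene. Friction and masses are not known exactly. Their poses are not given: they have to be found in the camera images.
- cap_center (a point): Centre (half-way up, on the axis) of the flask's black plastic nozzle cap: a ribbed round cap, 42 mm in diameter and 42 mm tall, about 30 g, with a closed, slightly rounded top. It stands open end down on the floor of the tray among other small tops. Round, so it can be taken at any yaw. z is its axis, pointing to the closed end.
- cap_mouth (a point): Centre of the cap's open rim, 21 mm below its centre. The mouth is 28 mm wide for the first 3 mm (an inner lip); above this the cap is 34 mm wide inside, 38 mm deep in all.
- flask: Squat gold-coloured steel vacuum flask standing loose on the laminate top, full, 1.1 to 1.6 kg; origin at the centre of its underside, z up its axis. 104 mm in diameter up to 126 mm, shoulder rounding in to a 50 mm neck at 156 mm, then the collar of the stopper.
- collar: Black ribbed collar of the pouring stopper screwed into the flask's neck: 40 mm in diameter, 18 mm high (160 to 178 mm up the flask), fixed to the flask; origin at the centre of its underside.
- flask_seat (a point): Point on the flask's axis at the top of the collar, on which the cap's rim rests when home (the cap's centre is then 21 mm above this point). z is the flask's axis, up.
- nozzle_tip (a point): Top of the nozzle, on the flask's axis, 32 mm above the collar. The nozzle is 25 mm in diameter, its last 8 mm tapering to 18 mm. Four sprung catches near its foot stop the free cap when its rim is about 10 mm above the collar; they resist with 7 to 15 N and give way at 4 mm, the force falls, they click out over the lip at 2 mm and draw the rim onto the collar.
- tray: Wooden tray, 264 mm (its own x) by 364 mm (y) outside, walls 10 mm thick and 32 mm high, fixed on the top; origin at the centre of its underside, inner floor 10 mm above it. It holds six small things, about 115 mm apart: the nozzle cap and the five named below.
- jar_lid_center (a point): Centre of a black plastic jar lid in the tray, 60 mm in diameter, 18 mm high. Not to be used.
- small_cap_center (a point): Centre of a small black bottle cap in the tray, 28 mm in diameter, 28 mm high. Not to be used.
- cork_center (a point): Centre of a tapered cork stopper in the tray, 28 to 34 mm in diameter, 36 mm high. Not to be used.
- tea_tin_center (a point): Centre of a round steel tea tin in the tray, 56 mm in diameter, 50 mm high. Not to be used.
- matchbox_center (a point): Centre of a matchbox lying flat in the tray, 53 by 36 mm, 15 mm high. Not to be used.
- sugar_bowl_center (a point): Point half-way up (35 mm) on the axis of a lidded white ceramic sugar bowl, 88 mm in diameter (106 mm over its ears), 85 mm high with its knob, standing on the top beyond the tray.
- tumbler0_center (a point): Centre of one of three glass tumblers, 70 mm in diameter at the rim, 90 mm high, standing in a row with the sugar bowl on the top, beyond the tray and the flask.
- tumbler1_center (a point): Centre of one of three glass tumblers, 70 mm in diameter at the rim, 90 mm high, standing in a row with the sugar bowl on the top, beyond the tray and the flask.
- tumbler2_center (a point): Centre of one of three glass tumblers, 70 mm in diameter at the rim, 90 mm high, standing in a row with the sugar bowl on the top, beyond the tray and the flask.
There are look-alikes about, which are no part of the job. Leave any orange look-alike of the part that bears cap_center alone.

How it is judged (in metres and radians):
On the way, in this order (a step that is already met when the one before it is completed fails the run):
1. the cap has been lifted out of the tray in the fingers (height (world z) of cap_center above 0.08 m and contact force between the fingers and cap above 1 N), for 0.2 s.
2. the cap has snapped home on the flask's nozzle (z of cap_center in the frame of flask_seat below 0.022 m and horizontal distance between cap_center and flask_seat below 0.004 m and angle between the z axis of cap_center and the z axis of flask_seat, either way round below 0.1 rad), for 0.2 s.
At the end, for the whole second after the job is handed in: The cap is home: centre under 22 mm above the collar (21 when seated), within 4 mm of the nozzle's axis and 0.1 rad of its direction; the fingers hold it (over 4 N) and press it on the collar with over 6 N; the flask stands still and upright (0.08 rad) (all of step 2 and contact force between cap and collar above 6 N and contact force between the fingers and cap above 4 N and angle between flask_seat's own z axis and vertical below 0.08 rad and linear speed of flask below 0.02 m/s); the arm keeps its last pose, push and grip.
It fails at once if the flask is tipped (more than 0.25 rad) (angle between flask_seat's own z axis and vertical above 0.25 rad).
It fails at once if a tumbler or the sugar bowl is shifted by more than 30 mm (distance of any of tumbler0_center, tumbler1_center, tumbler2_center, sugar_bowl_center from where it was at the start of the episode above 0.03 m).
It fails at once if another thing in the tray is shifted by more than 30 mm or taken out (distance of any of jar_lid_center, small_cap_center, cork_center, tea_tin_center, matchbox_center from where it was at the start of the episode above 0.03 m).
It also fails if it takes over 48 s, if anything falls off the work surface, if the arm or the gripper's body presses on something with over 40 N, if the wrist force passes 120 N, or if a joint passes its speed limit or range.

## Working session

There is one attempt and no reset: what is moved stays moved. The work goes in short steps, Python scripts to look and compute and a tool call to move; the robot and the scene stay as the last step left them, time stands still between calls to the robot, and variables do not carry over. Pictures are saved under pics/ and viewed, and the job is handed in when it is done.

Besides the shell and the picture viewer there is one more tool, called in YAML: its name, and indented under it one key for each argument. servo_tool: Moves the arm, as the interface text tells. Its arguments: {"type":"object","properties":{"plan":{"type":"array"},"squeeze":{"type":"number"}},"required":["plan"]}

```bash
mkdir -p pics
cat > h.py <<'E'
import numpy as np,cv2
from rig import manip
def save(f,n): cv2.imwrite(f'pics/{n}.png',f['img'][:,:,::-1])
def ray(f,u,v):
    R=cv2.Rodrigues(np.array(f['rvec'],float))[0];t=np.array(f['tvec'],float).ravel()
    d=R.T@np.array([(u-f['cx'])/f['fx'],(v-f['cy'])/f['fy'],1.]);return -R.T@t,d
def atz(f,u,v,z):
    c,d=ray(f,u,v);return c+d*(z-c[2])/d[2]
def proj(f,p):
    R=cv2.Rodrigues(np.array(f['rvec'],float))[0];t=np.array(f['tvec'],float).ravel()
    c=R@np.array(p)+t;return f['cx']+f['fx']*c[0]/c[2],f['cy']+f['fy']*c[1]/c[2]
E
python3 - <<'E'
from h import *
for n in ['side','top']:
    f=manip.grab_frame(n);save(f,n+'0')
    print(n,ray(f,280,210))
    for l in ['cap_center','small_cap_center','jar_lid_center','flask','collar','nozzle_tip','tray','cork_center','tea_tin_center']:
        for r in manip.trace(l,f)[:3]: print(l,round(r['conf'],2),r['rect'])
print(manip.read_state())
E
```

```text
side (array([0.5025619 , 0.7273615 , 0.58108782]), array([ 0.09202635, -0.8690853 , -0.48646936]))
cap_center 0.88 [301.9, 271.6, 317.7, 299.9]
cap_center 0.76 [304.8, 244.6, 322.7, 263.0]
cap_center 0.43 [249.0, 318.0, 258.5, 335.4]
small_cap_center 0.66 [247.6, 316.4, 257.8, 336.8]
small_cap_center 0.4 [244.5, 277.2, 272.3, 297.7]
jar_lid_center 0.86 [244.0, 279.2, 270.3, 298.5]
flask 0.79 [285.6, 152.3, 325.4, 233.9]
collar 0.5 [297.6, 163.1, 311.2, 176.2]
nozzle_tip 0.73 [283.3, 151.3, 324.8, 236.1]
tray 0.82 [193.9, 269.0, 376.0, 420.0]
tray 0.65 [188.7, 215.9, 213.2, 260.0]
tray 0.49 [282.1, 151.2, 323.6, 236.1]
cork_center 0.77 [314.5, 364.5, 336.6, 395.6]
cork_center 0.27 [286.3, 151.1, 324.9, 234.2]
tea_tin_center 0.7 [235.1, 348.3, 269.6, 395.4]
top (array([4.50034486e-01, 4.04005755e-04, 9.95668266e-01]), array([ 0.16797592,  0.01139078, -0.9858496 ]))
cap_center 0.69 [253.7, 245.4, 273.5, 265.1]
cap_center 0.55 [311.0, 247.7, 333.7, 269.2]
jar_lid_center 0.73 [242.3, 196.1, 267.6, 221.0]
jar_lid_center 0.53 [145.1, 211.1, 173.6, 238.6]
flask 0.76 [367.0, 206.0, 432.1, 260
[... 217 characters left out ...]
_tin_center 0.85 [145.5, 213.9, 170.5, 239.2]
{'time': 1.0, 'q': array([ 6.69211100e+01,  1.36462685e+01, -7.75697474e-01,  7.55848344e+01,
        1.61520104e-03,  9.00006214e+01]), 'joint_vel': array([ 0.00849404, -0.05253277, -0.09957222,  0.15006773,  0.05167031,
       -0.05316198]), 'joint_torque': array([-2.87092789e-04, -5.38591969e+01,  3.46692789e+01,  2.78529878e-03,
        2.04836879e-04, -1.45817421e-05]), 'tcp_pos': array([0.20576485, 0.48292393, 0.23127575]), 'tool_rot': array([-103.36044867,   89.99301042, -126.43996015]), 'wrist_force': array([-0.11470392,  0.0521023 , -0.50254615]), 'moment': array([-0.00226222, -0.01571922,  0.01537257]), 'grip_width': 0.0853032924546774}
```

View pics/side0.png

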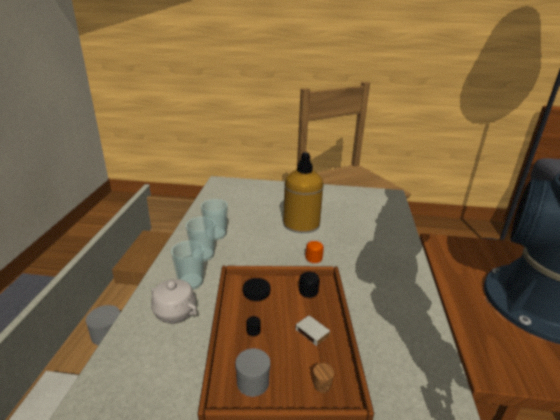

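View pics/top0.png

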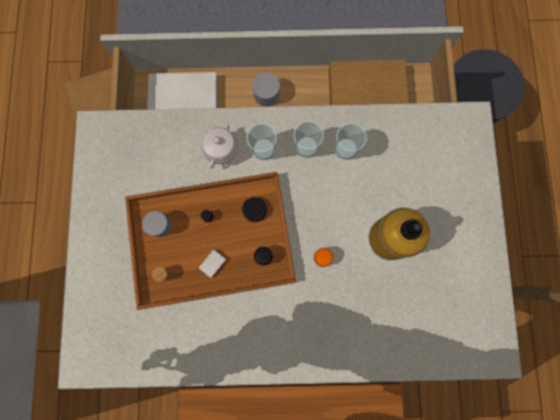

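The side view shows the black nozzle cap at about (309,285). In the top view it is at (263,256), with the orange look-alike next to it outside the tray at (323,257). The flask nozzle is at (411,229) in the top view.

Run:
```python
from h import *
fs=manip.grab_frame('side');ft=manip.grab_frame('top')
def tri(a,b):
    (c1,d1),(c2,d2)=ray(fs,*a),ray(ft,*b)
    A=np.c_[d1,-d2];s=np.linalg.lstsq(A,c2-c1,rcond=None)[0]
    p,q=c1+s[0]*d1,c2+s[1]*d2
    return (p+q)/2,np.linalg.norm(p-q)
print(fs['fx'],ft['fx'])
print('top cap z31',atz(ft,263.3,256,0.04), 'top orange',atz(ft,323,257,.03))
for f,n in((fs,'side'),(ft,'top')):
    g=f['img'].astype(int)
    for l in ['cap_center','collar','flask','tea_tin_center','tumbler0_center']:
        for r in manip.trace(l,f)[:3]:
            ys,xs=np.nonzero(r['pixels']);
            if len(ys): print(n,l,round(r['conf'],2),r['rect'],xs.mean().round(1),ys.mean().round(1),g[ys,xs].mean(0).round())
    # black blobs
    m=(f['img'].max(2)<45).astype(np.uint8)
    k,L,st,ce=cv2.connectedComponentsWithStats(m)
    for i in range(1,k):
        if 60<st[i,4]<1500: print(n,st[i],ce[i].round(1))
    x0,y0,x1,y1=((270,140,350,310) if n=='side' else (230,180,440,290))
    cv2.imwrite(f'pics/{n}z.png',cv2.resize(f['img'][y0:y1,x0:x1,::-1],None,fx=3.5,fy=3.5,interpolation=cv2.INTER_CUBIC))
print(tri((309.5,285),(263.3,256)))
```

```text
401.26743332080065 420.5634733005857
top cap z31 [0.5083248  0.05146445 0.04      ] top orange [ 0.5034083  -0.08421264  0.03      ]
side cap_center 0.79 [306.0, 243.6, 325.2, 264.7] 314.2 252.0 [160.  70.  12.]
side cap_center 0.6 [303.2, 269.6, 316.0, 298.4] 308.6 284.3 [18. 16. 15.]
side collar 0.45 [298.0, 162.5, 312.8, 177.6] 303.9 169.8 [41. 32. 17.]
side flask 0.84 [281.1, 155.3, 326.5, 235.5] 302.6 198.0 [108.  80.  29.]
side tea_tin_center 0.72 [234.5, 350.7, 272.1, 394.6] 252.6 372.2 [102. 100.  93.]
side tumbler0_center 0.91 [169.0, 239.3, 206.8, 293.2] 188.7 262.2 [128. 140. 130.]
side [298 153  14  20 208] [304.4 163.9]
side [299 272  20  26 426] [308.5 284.1]
side [243 279  27  22 481] [256.  289.1]
side [484 278  48  55 215] [501.2 308.2]
side [247 317  13  19 217] [253.  325.9]
side [494 406  12  14  70] [499.4 413.1]
top cap_center 0.87 [311.4, 246.6, 334.8, 268.6] 323.0 256.7 [182.  92.  25.]
top cap_center 0.63 [254.8, 244.1, 275.0, 265.7] 263.2 255.5 [34. 29. 29.]
top cap_center 0.2 [152.1, 266.5, 170.7, 278.2] 161.2 273.5 [140.  97.  58.]
top collar 0.53 [401.6, 216.3, 424.3, 237.9] 407.2 230.5 [36. 31. 25.]
top flask 0.9 [368.0, 204.7, 435.0, 258.2] 399.7 234.0 [113.  87.  38.]
top tea_tin_center 0.71 [145.1, 211.5, 172.6, 238.0] 157.5 223.6 [119. 114. 111.]
top tumbler0_center 0.77 [248.3, 121.4, 277.7, 162.2] 262.2 140.2 [134. 140. 135.]
top [ 456   72   48   50 1053] [476.   87.1]
top [243 198  24  23 433] [254.6 209. ]
top [202 211  12  10  91] [207.1 215.5]
top [401 220  21  19 272] [410.4 229.3]
top [255 248  18  17 234] [263.2 255.6]
(array([0.5074699 , 0.0522715 , 0.02617265]), np.float64(0.0033934720357151685))
```

View pics/topz.png

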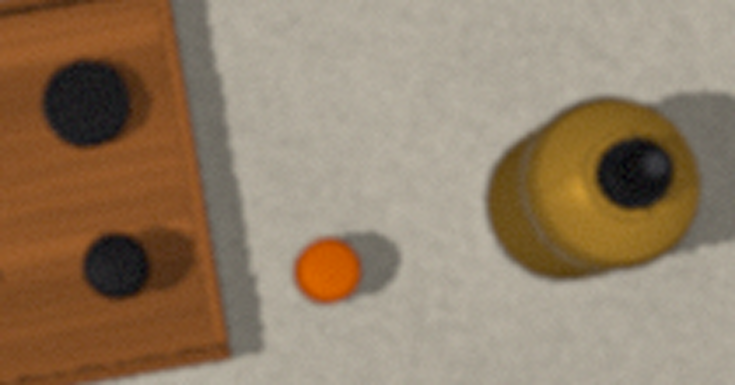

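View pics/sidez.png

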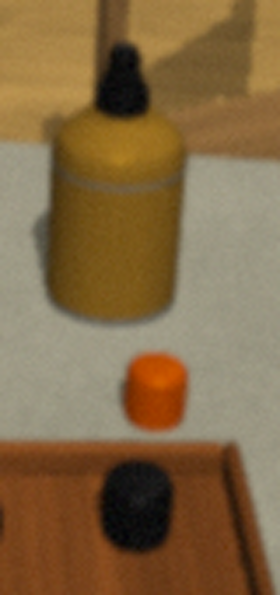

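Run:
```python
from h import *
from scipy.spatial.transform import Rotation as Ro
from scipy.optimize import least_squares
s=manip.read_state();print(Ro.from_euler('xyz',s['tool_rot'],degrees=True).as_matrix().round(3))
fs=manip.grab_frame('side');ft=manip.grab_frame('top')
def hull(f,x,y,prof):
    pts=[proj(f,(x+r*np.cos(a),y+r*np.sin(a),z)) for r,z in prof for a in np.linspace(0,6.28,48)]
    m=np.zeros((420*4,560*4),np.uint8)
    h=cv2.convexHull((np.array(pts)*4).astype(np.int32));cv2.fillConvexPoly(m,h,1);
    yy,xx=np.nonzero(m);return np.array([xx.mean()/4,yy.mean()/4]),[xx.min()/4,yy.min()/4,xx.max()/4,yy.max()/4]
cap=[(.021,.010),(.021,.052)]
col=[(.02,.160),(.02,.178),(.009,.210)]
def ms(f,box,T=45):
    m=(f['img'].max(2)<T); k=np.zeros_like(m);k[box[1]:box[3],box[0]:box[2]]=1;yy,xx=np.nonzero(m&k);return np.array([xx.mean(),yy.mean()]),[xx.min(),yy.min(),xx.max(),yy.max()]
print(hull(ft,.5075,.0515,cap))
for nm,prof,bt,bs in (('cap',cap,(250,240,280,270),(295,265,322,302)),('noz',col,(395,212,426,245),(292,148,316,177))):
    for T in(45,55):
        mt,rt=ms(ft,bt,T);mS,rs=ms(fs,bs,T);print(nm,mt,rt,mS,rs)
        for sel in ([0],[1],[0,1]):
            def res(p):
                r=[hull(ft,p[0],p[1],prof)[0]-mt, hull(fs,p[0],p[1],prof)[0]-mS]
                return np.concatenate([r[i] for i in sel])
            o=least_squares(res,[.51,.05] if nm=='cap' else [.56,-.25],diff_step=1e-2)
            print(nm,T,sel,o.x.round(4),o.fun.round(2))
```

```text
[[-0.     0.392  0.92 ]
 [-0.     0.92  -0.392]
 [-1.    -0.    -0.   ]]
(array([263.18265644, 256.30387484]), [np.float64(253.5), np.float64(246.5), np.float64(272.75), np.float64(266.0)])
cap [263.19915254 255.69491525] [np.int64(255), np.int64(248), np.int64(272), np.int64(264)] [308.59952607 284.16587678] [np.int64(299), np.int64(272), np.int64(318), np.int64(296)]
cap 45 [0] [0.5089 0.0516] [-0.02  0.01]
cap 45 [1] [0.5077 0.0561] [ 0.   -0.01]
cap 45 [0, 1] [0.5082 0.0531] [-0.7   0.29 -0.21 -0.94]
cap [263.31300813 255.74390244] [np.int64(255), np.int64(247), np.int64(272), np.int64(264)] [308.64414414 284.21396396] [np.int64(299), np.int64(272), np.int64(318), np.int64(297)]
cap 55 [0] [0.5088 0.0512] [0. 0.]
cap 55 [1] [0.5075 0.0563] [-0.  0.]
cap 55 [0, 1] [0.5083 0.0531] [-0.8   0.18 -0.29 -0.97]
noz [410.32222222 229.38148148] [np.int64(401), np.int64(220), np.int64(421), np.int64(238)] [304.45192308 163.875     ] [np.int64(298), np.int64(153), np.int64(311), np.int64(172)]
noz 45 [0] [ 0.5455 -0.2465] [-0.01  0.  ]
noz 45 [1] [ 0.5451 -0.2438] [ 0.   -0.03]
noz 45 [0, 1] [ 0.5454 -0.2463] [-0.08  0.07 -0.09 -0.38]
noz [410.79344262 229.22295082] [np.int64(401), np.int64(220), np.int64(421), np.int64(238)] [304.44036697 163.81651376] [np.int64(298), np.int64(153), np.int64(311), np.int64(172)]
noz 55 [0] [ 0.5458 -0.2475] [-0. -0.]
noz 55 [1] [ 0.5451 -0.2443] [ 0. -0.]
noz 55 [0, 1] [ 0.5456 -0.2472] [-0.13  0.11 -0.12 -0.45]
```

servo_tool:
  plan:
    - [0,0,-0.105,0.022,-0.032,0,0.062]
    - [0,0,-0.105,0.022,-0.032,0,0.062]
    - [0,0,-0.105,0.022,-0.032,0,0.062]
    - [0,0,-0.105,0.022,-0.032,0,0.062]
    - [0,0,-0.105,0.022,-0.032,0,0.062]
    - [0,0,-0.105,0.022,-0.032,0,0.062]
    - [0,0,-0.105,0.022,-0.032,0,0.062]
    - [0,0,-0.105,0.022,-0.032,0,0.062]
    - [0,0,-0.105,0.022,-0.032,0,0.062]
    - [0,0,-0.105,0.022,-0.032,0,0.062]

```text
time: 2.53
tcp_pos: [0.4284, 0.1547, 0.2313]
tool_rot: [115.9, 89.7, 30.8]
wrist_force: [0.6, 0.7, 0.2]
grip_width: 0.0621
```

servo_tool:
  plan:
    - [0,0,-0.05,0.02,-0.026,-0.01,0.062]
    - [0,0,-0.05,0.02,-0.026,-0.01,0.062]
    - [0,0,0,0.02,-0.026,-0.01,0.062]
    - [0,0,0,0.02,-0.026,-0.01,0.062]
    - [0,0,0,0,0,-0.01,0.062]
    - [0,0,0,0,0,0,0.062]

```text
time: 3.03
tcp_pos: [0.5162, 0.0376, 0.1805]
tool_rot: [102.5, 89.4, 10.4]
wrist_force: [-0.3, 0.1, -0.2]
grip_width: 0.0618
```

Run:
```python
from h import *
from scipy.spatial.transform import Rotation as Ro
s=manip.read_state();print(s['tcp_pos'],s['q'].round(1));print(Ro.from_euler('xyz',s['tool_rot'],degrees=True).as_matrix().round(3))
f=manip.grab_frame('wrist');save(f,'w1');print(f['fx'],ray(f,280,210))
for r in manip.trace('cap_center',f)[:3]:
    print(r['conf'],r['rect'])
print(proj(f,(.508,.052,.052)),proj(f,(.508,.052,.01)))
```

```text
[0.51615912 0.03757767 0.18051385] [ 4.1 13.7 -8.2 67.4  0.1 96.2]
[[ 0.011  0.999 -0.037]
 [ 0.002 -0.037 -0.999]
 [-1.     0.011 -0.002]]
343.7290033259858 (array([0.51720583, 0.10756581, 0.32391287]), array([-0.01243305, -0.27106445, -0.96259409]))
0.85 [251.9, 283.8, 299.9, 343.6]
0.79 [250.1, 151.2, 298.6, 207.8]
(np.float64(271.8682641996003), np.float64(185.174520138039)) (np.float64(272.96899499431106), np.float64(175.97752389227995))
```

View pics/w1.png

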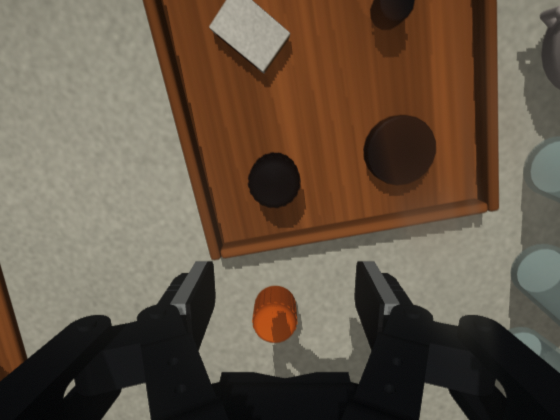

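The wrist view shows the black cap at (274,180), within 2–3 px of where I predicted it. The orange look-alike is at (275,313), outside the tray.

```bash
cat >> h.py <<'E'
from scipy.optimize import least_squares
def hullc(f,x,y,prof):
    pts=[proj(f,(x+r*np.cos(a),y+r*np.sin(a),z)) for r,z in prof for a in np.linspace(0,6.28,60)]
    h=cv2.convexHull(np.array(pts,np.float32));m=cv2.moments(h);x0,y0=h[:,0].min(0);x1,y1=h[:,0].max(0)
    return np.array([m['m10']/m['m00'],m['m01']/m['m00']]),np.r_[x0,y0,x1,y1]
E
python3 - <<'E'
from h import *
f=manip.grab_frame('wrist')
cap=[(.021,.010),(.021,.050),(.018,.052)]
for T in (45,55,65):
    m=f['img'].max(2)<T;k=np.zeros_like(m);k[145:212,243:306]=1
    mm=(m&k).astype(np.uint8);n,L,st,ce=cv2.connectedComponentsWithStats(mm);i=1+st[1:,4].argmax()
    print(T,st[i],ce[i])
    o=least_squares(lambda p:hullc(f,p[0],p[1],cap)[0]-ce[i],[.508,.052],diff_step=1e-3);print(o.x,hullc(f,*o.x,cap)[1])
r=manip.trace('cap_center',f)
for q in r[:3]:
    ys,xs=np.nonzero(q['pixels']);print(q['conf'],q['rect'],xs.mean(),ys.mean())
    o=least_squares(lambda p:hullc(f,p[0],p[1],cap)[0]-[xs.mean(),ys.mean()],[.508,.052],diff_step=1e-3);print(o.x)
E
```

```text
45 [ 247  153   52   55 2196] [272.99863388 180.56375228]
[0.50918489 0.05385439] [246.97946 152.01558 298.5582  208.21445]
55 [ 247  153   52   56 2244] [272.98975045 180.64661319]
[0.50917397 0.05378185] [246.9719  152.09645 298.54694 208.29895]
65 [ 247  153   52   59 2329] [272.89051095 181.36410477]
[0.50906048 0.05315402] [246.88315 152.79683 298.42633 209.03073]
0.63 [253.6, 282.4, 300.0, 345.0] 273.49455984174085 314.1379821958457
[ 0.50365287 -0.07812942]
0.57 [250.6, 152.6, 298.7, 209.6] 272.7744874715262 180.8469248291572
[0.50898413 0.05361225]
0.4 [213.9, 0.0, 289.7, 74.3] 249.29811866859623 32.96034732272069
[0.49645809 0.16657107]
```

servo_tool:
  plan:
    - [-0.002,0.011,0,-0.0035,0.0079,-0.02,0.062]
    - [0,0,0,-0.0035,0.0078,-0.02,0.062]
    - [0,0,0,0,0,-0.02,0.062]
    - [0,0,0,0,0,-0.02,0.062]
    - [0,0,0,0,0,0,0.062]
    - [0,0,0,0,0,0,0.062]

```text
time: 3.73
tcp_pos: [0.5097, 0.0623, 0.1075]
tool_rot: [100.4, 89.2, 9.0]
wrist_force: [0.6, 0.3, 0.3]
grip_width: 0.0621
```

Run:
```python
from h import *
from scipy.spatial.transform import Rotation as Ro
s=manip.read_state();print(s['tcp_pos'],s['wrist_force']);print(Ro.from_euler('xyz',s['tool_rot'],degrees=True).as_matrix().round(3))
f=manip.grab_frame('wrist');save(f,'w2')
cap=[(.021,.010),(.021,.050),(.018,.052)]
print(hullc(f,.509,.0533,cap))
```

```text
[0.50971393 0.0623473  0.10753679] [0.55806616 0.28051685 0.26054148]
[[ 0.014  1.    -0.023]
 [ 0.002 -0.023 -1.   ]
 [-1.     0.014 -0.003]]
(array([282.0915628 , 236.86638939]), array([248.66272, 196.86484, 315.8342 , 275.03882], dtype=float32))
```

View pics/w2.png

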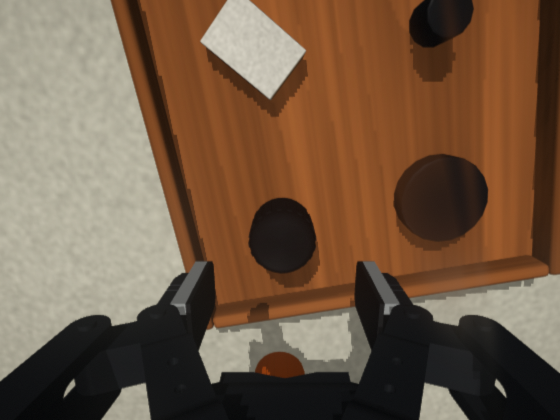

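The cap is now at (282,235), and (282,237) was predicted. I'll correct y and the tilt next.

servo_tool:
  plan:
    - [-0.002,0.014,0,-0.0007,-0.0088,-0.02,0.062]
    - [0,0,0,0,0,-0.01,0.062]
    - [0,0,0,0,0,0,0.062]
    - [0,0,0,0,0,0,0.062]

```text
time: 4.12
tcp_pos: [0.5119, 0.0551, 0.0825]
tool_rot: [101.2, 89.5, 10.0]
wrist_force: [0.1, 0.4, -0.3]
grip_width: 0.062
```

```bash
cat >> h.py <<'E'
from scipy.spatial.transform import Rotation as Ro
def st():
    s=manip.read_state();R=Ro.from_euler('xyz',s['tool_rot'],degrees=True).as_matrix()
    print(s['time'],'tcp',s['tcp_pos'].round(4),'F',s['wrist_force'].round(1),'x',R[:,0].round(4),'y',R[:,1].round(3),'w',s['grip_width'])
E
python3 - <<'E'
from h import *
st()
E
```

```text
4.1167 tcp [0.5119 0.0551 0.0825] F [ 0.1  0.4 -0.3] x [ 0.0081  0.0014 -1.    ] y [ 1.    -0.022  0.008] w 0.06204331666022568
```

servo_tool:
  plan:
    - [-0.001,0.008,0,-0.003,-0.0015,-0.01,0.062]
    - [0,0,0,0,0,-0.01,0.062]
    - [0,0,0,0,0,-0.01,0.062]
    - [0,0,0,0,0,0,0.062]
    - [0,0,0,0,0,0,0.062]

```text
time: 4.53
tcp_pos: [0.5102, 0.0543, 0.0527]
tool_rot: [105.9, 89.8, 14.6]
wrist_force: [-0.3, 0.5, -0.1]
grip_width: 0.0623
```

Run:
```python
from h import *
st()
f=manip.grab_frame('wrist');save(f,'w3')
cap=[(.021,.010),(.021,.050),(.018,.052)]
print(hullc(f,.509,.0535,cap))
m=f['img'].max(2)<45;m[300:]=0;m[:,:200]=0;m[:,370:]=0
n,L,s,ce=cv2.connectedComponentsWithStats(m.astype(np.uint8));print(s[1:][s[1:,4]>300],ce[1:][s[1:,4]>300])
```

```text
4.5333 tcp [0.5102 0.0543 0.0527] F [-0.3  0.5 -0.1] x [ 0.0042  0.0011 -1.    ] y [ 1.    -0.021  0.004] w 0.062307399403843965
(array([281.83425722, 259.74766675]), array([236.63963, 205.36554, 326.886  , 310.8645 ], dtype=float32))
[[ 238  208   89   92 6653]
 [ 200  262   15   38  472]
 [ 355  262   15   38  465]] [[281.70569668 256.60273561]
 [207.03389831 282.94067797]
 [362.0172043  283.12258065]]
```

View pics/w3.png

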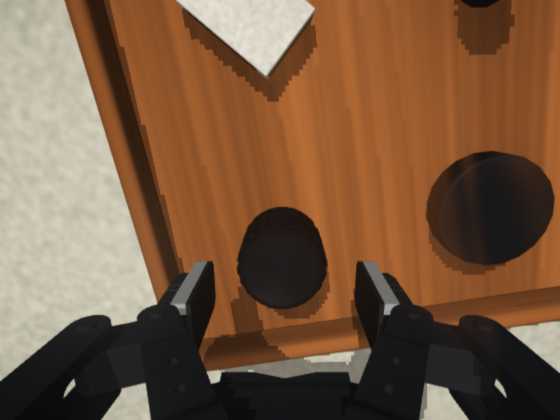

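servo_tool:
  plan:
    - [-0.001,0.004,0,-0.001,-0.0008,-0.01,0.062]
    - [0,0,0,0,0,-0.01,0.062]
    - [0,0,0,0,0,-0.01,0.062]
    - [0,0,0,0,0,-0.004,0.062]
    - [0,0,0,0,0,0,0.062]
    - [0,0,0,0,0,0,0.062]

```text
time: 5.08
tcp_pos: [0.5093, 0.0534, 0.0158]
tool_rot: [103.2, 90.0, 12.0]
wrist_force: [-0.5, -1.0, 0.0]
grip_width: 0.0622
```

Run:
```python
from h import *
st()
```

```text
5.0833 tcp [0.5093 0.0534 0.0158] F [-0.5 -1.   0. ] x [ 4.e-04  1.e-04 -1.e+00] y [ 1.    -0.022  0.   ] w 0.062171684038800516
```

servo_tool:
  plan:
    - [0,0,0,0,0,0,0.02]
    - [0,0,0,0,0,0,0.02]
    - [0,0,0,0,0,0,0.02]
    - [0,0,0,0,0,0,0.02]
    - [0,0,0,0,0,0,0.02]
    - [0,0,0,0,0,0,0.02]
    - [0,0,0,0,0,0,0.02]
    - [0,0,0,0,0,0,0.02]
  squeeze: 70

```text
time: 5.75
tcp_pos: [0.5106, 0.0536, 0.0178]
tool_rot: [98.2, 89.8, 6.9]
wrist_force: [-1.1, 0.8, -0.4]
grip_width: 0.0407
```

Run:
```python
from h import *
st()
```

```text
5.75 tcp [0.5106 0.0536 0.0178] F [-1.1  0.8 -0.4] x [ 3.5e-03  4.0e-04 -1.0e+00] y [ 1.    -0.022  0.003] w 0.040736294962179585
```

servo_tool:
  plan:
    - [0,0,0,0,0,0.01,0.02]
    - [0,0,0,0,0,0.02,0.02]
    - [0,0,0,0,0,0.03,0.02]
    - [0,0,0,0,0,0.035,0.02]
    - [0,0,0,0,0,0.035,0.02]
    - [0,0,0,0,0,0.035,0.02]
    - [0,0,0,0,0,0.035,0.02]
    - [0,0,0,0,0,0.03,0.02]
    - [0,0,0,0,0,0.015,0.02]
    - [0,0,0,0,0,0,0.02]

```text
time: 6.58
tcp_pos: [0.5039, 0.0529, 0.2799]
tool_rot: [99.5, 89.9, 8.3]
wrist_force: [0.3, -0.1, -1.0]
grip_width: 0.0409
```

Run:
```python
from h import *
st()
for n in('side','wrist'):
    f=manip.grab_frame(n);save(f,n+'4')
```

```text
6.5833 tcp [0.5039 0.0529 0.2799] F [ 0.3 -0.1 -1. ] x [ 1.e-03  1.e-04 -1.e+00] y [ 1.    -0.022  0.001] w 0.040922729530305145
```

View pics/wrist4.png

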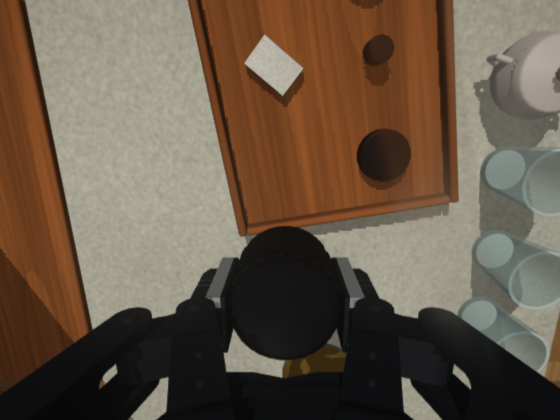

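View pics/side4.png

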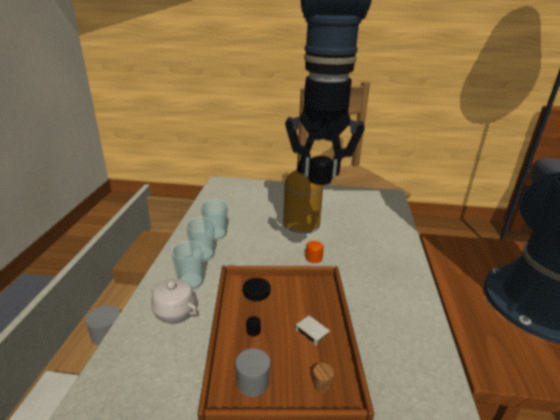

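The side view shows the cap in the fingers at (320,170), with everything else unmoved. In the wrist view the held cap spans x 230–342 and y 226–358.

Run:
```python
from h import *
f=manip.grab_frame('wrist');s=manip.read_state()
t=s['tcp_pos']
a=cv2.resize(f['img'][200:380,190:390,::-1],None,fx=4,fy=3.3)
a=np.clip(a.astype(int)*4,0,255).astype(np.uint8);cv2.imwrite('pics/w4z.png',a)
for dy in(-.004,0,.004):
    for dz in (-.006,-.002):
        z0=t[2]-.008+dz+.006-.0
        print(dy,z0-t[2],hullc(f,t[0],t[1]+dy,[(.021,z0),(.021,z0+.040),(.018,z0+.042)])[1])
R=np.array(ray(f,280,210));print(R[0]-t)
```

```text
-0.004 -0.008000000000000007 [226.955   230.44737 339.00134 365.33163]
-0.004 -0.0040000000000000036 [225.16281 233.33449 340.65228 372.75958]
0 -0.008000000000000007 [226.21268 222.34584 339.24207 356.74603]
0 -0.0040000000000000036 [224.38126 225.05487 340.9154  363.9842 ]
0.004 -0.008000000000000007 [225.4572  214.13031 339.48703 348.01538]
0.004 -0.0040000000000000036 [223.58542 216.65587 341.18332 355.05615]
[0.00246149 0.07039247 0.14461201]
```

View pics/w4z.png

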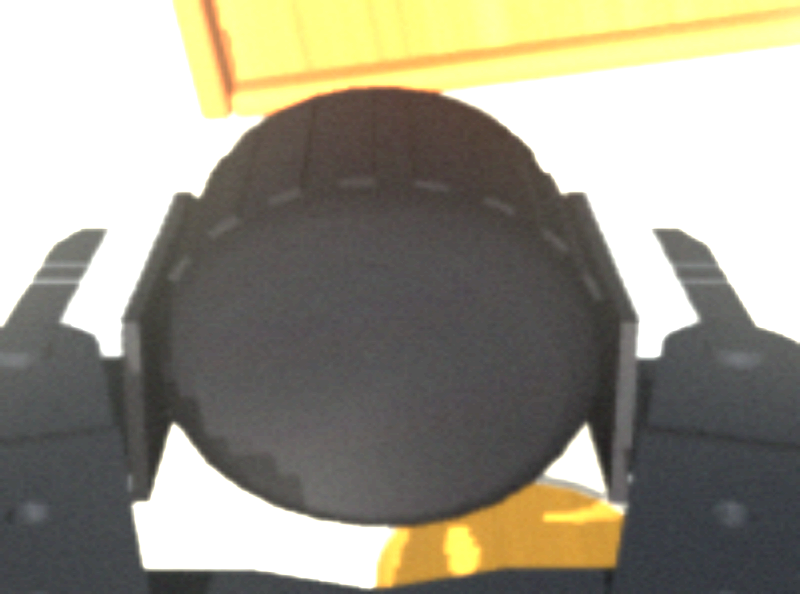

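servo_tool:
  plan:
    - [0,0,0,0.004,-0.02,0,0.02]
    - [0,0,0,0.004,-0.04,0,0.02]
    - [0,0,0,0.004,-0.04,0,0.02]
    - [0,0,0,0.004,-0.04,0,0.02]
    - [0,0,0,0.004,-0.04,0,0.02]
    - [0,0,0,0.004,-0.04,0,0.02]
    - [0,0,0,0.004,-0.04,0,0.02]
    - [0,0,0,0.004,-0.04,0,0.02]
    - [0,0,0,0.004,-0.04,0,0.02]
    - [0,0,0,0.004,-0.03,0,0.02]

```text
time: 7.57
tcp_pos: [0.5333, -0.3252, 0.2565]
tool_rot: [-106.4, 88.0, 163.0]
wrist_force: [-0.2, 0.1, -0.6]
grip_width: 0.0405
```

servo_tool:
  plan:
    - [0,0,0,0,-0.01,0,0.02]
    - [0,0,0,0,0,0,0.02]
    - [0,0,0,0,0,0,0.02]
    - [0,0,0,0,0,0,0.02]

```text
time: 7.9
tcp_pos: [0.5303, -0.34, 0.2473]
tool_rot: [-109.9, 87.3, 159.1]
wrist_force: [-0.3, -0.5, -0.1]
grip_width: 0.0408
```

Run:
```python
from h import *
st()
f=manip.grab_frame('wrist');save(f,'w5')
print(hullc(f,.5455,-.247,[(.02,.160),(.02,.178)])[1],proj(f,(.5455,-.247,.210)))
```

```text
7.9 tcp [ 0.5303 -0.34    0.2473] F [-0.3 -0.5 -0.1] x [-0.0445  0.017  -0.9989] y [ 0.999 -0.016 -0.045] w 0.040825680117606115
[278.9455    34.856476 348.29614  109.682625] (np.float64(315.850951198954), np.float64(64.58489525604764))
```

View pics/w5.png

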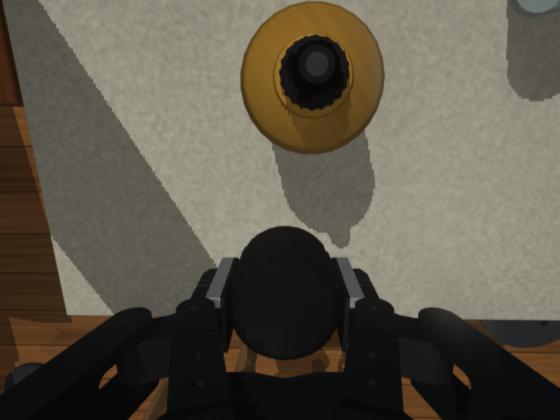

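The wrist view shows the nozzle tip at about (317,64) and the collar spanning 280–351, both within about 1 px of the prediction. The cap is held at (286,292). The tool tilted about 2.7° on the way, so I'm correcting that and moving over the nozzle.

servo_tool:
  plan:
    - [-0.017,-0.0445,0,0.003,0,0.02,0.02]
    - [0,0,0,0.003,0,0,0.02]
    - [0,0,0,0.003,0.02,0,0.02]
    - [0,0,0,0.003,0.02,0,0.02]
    - [0,0,0,0.003,0.02,0,0.02]
    - [0,0,0,0,0.02,0,0.02]
    - [0,0,0,0,0.01,0,0.02]
    - [0,0,0,0,0,0,0.02]
    - [0,0,0,0,0,0,0.02]

```text
time: 8.7
tcp_pos: [0.546, -0.2333, 0.2702]
tool_rot: [94.5, 89.8, 4.4]
wrist_force: [-0.0, -0.3, -0.5]
grip_width: 0.0407
```

Run:
```python
from h import *
st()
```

```text
8.7 tcp [ 0.546  -0.2333  0.2702] F [-0.  -0.3 -0.5] x [ 2.6e-03  2.0e-04 -1.0e+00] y [ 1.    -0.002  0.003] w 0.04070408631458597
```

servo_tool:
  plan:
    - [0,0.0026,0,-0.0005,-0.006,-0.012,0.02]
    - [0,0,0,0,-0.006,-0.012,0.02]
    - [0,0,0,0,0,-0.004,0.02]
    - [0,0,0,0,0,0,0.02]
    - [0,0,0,0,0,0,0.02]

```text
time: 9.12
tcp_pos: [0.5452, -0.2489, 0.2391]
tool_rot: [-36.4, 89.9, -126.6]
wrist_force: [0.0, 0.4, -0.1]
grip_width: 0.0406
```

Run:
```python
from h import *
st();t=manip.read_state()['tcp_pos']
f=manip.grab_frame('side');ft=manip.grab_frame('top');w=manip.grab_frame('wrist');save(w,'w6')
g=np.clip(f['img'][100:190,255:355,::-1].astype(int)*2,0,255).astype(np.uint8)
cv2.imwrite('pics/s6.png',cv2.resize(g,None,fx=6,fy=6,interpolation=cv2.INTER_CUBIC))
g=np.clip(ft['img'][170:290,340:480,::-1].astype(int)*2,0,255).astype(np.uint8)
cv2.imwrite('pics/t6.png',cv2.resize(g,None,fx=5,fy=5,interpolation=cv2.INTER_CUBIC))
print('nozzle side',proj(f,(.5455,-.247,.210)),'capmouth',proj(f,(t[0],t[1],t[2]-.008)),hullc(f,t[0],t[1],[(.021,t[2]-.008),(.021,t[2]+.034)])[1])
```

```text
9.1167 tcp [ 0.5452 -0.2489  0.2391] F [ 0.   0.4 -0.1] x [-7.e-04 -9.e-04 -1.e+00] y [ 1.    -0.003 -0.001] w 0.04057381400831211
nozzle side (np.float64(305.1465229349716), np.float64(152.47528850826987)) capmouth (np.float64(305.8139391435614), np.float64(144.3508176568199)) [297.54172 125.65147 315.27045 147.25516]
```

View pics/s6.png

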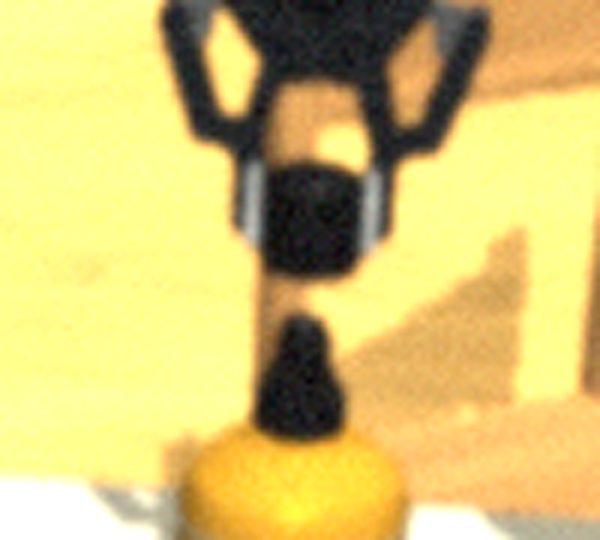

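View pics/w6.png

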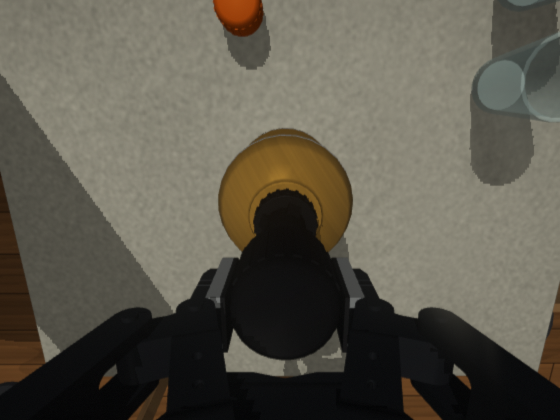

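The side view shows the cap at about u=307 directly above the nozzle at about u=305.3, which is aligned within 1 mm once perspective is allowed for. In the wrist view the collar peeks out at x 253–320 with its top edge at v≈189.

Run:
```python
from h import *
st();t=manip.read_state()['tcp_pos']
w=manip.grab_frame('wrist')
for y in(-.249,-.247,-.245): print(y,'collar',hullc(w,.5455,y,[(.02,.178)])[1],'body',hullc(w,.5455,y,[(.052,.126)])[1])
z0=t[2]-.008
for dy in (-.002,0,.002): print('cap',hullc(w,t[0],t[1]+dy,[(.021,z0),(.021,z0+.04),(.018,z0+.042)])[1])
g=np.clip(w['img'][120:370,205:365,::-1].astype(int)*3,0,255).astype(np.uint8)
cv2.imwrite('pics/w6z.png',cv2.resize(g,None,fx=3,fy=2.4,interpolation=cv2.INTER_CUBIC) if 0 else cv2.resize(g,(480*1,600)))
```

```text
9.2667 tcp [ 0.5456 -0.2486  0.24  ] F [ 0.3  0.7 -0.7] x [ 6.0e-04 -1.3e-03 -1.0e+00] y [ 1.    -0.003  0.001] w 0.040713073790112714
-0.249 collar [252.60648 197.99026 316.03348 258.01636] body [217.16786 138.50983 351.3258  268.08148]
-0.247 collar [252.5137  194.81956 316.10577 255.15846] body [217.01727 135.72191 351.4591  265.8433 ]
-0.245 collar [252.42046 191.6319  316.17844 252.28604] body [216.86604 132.9215  351.59296 263.59613]
cap [227.68633 227.22049 341.3827  363.4551 ]
cap [227.4165  223.12357 341.61896 359.1141 ]
cap [227.14427 218.99756 341.8573  354.73605]
```

View pics/w6z.png

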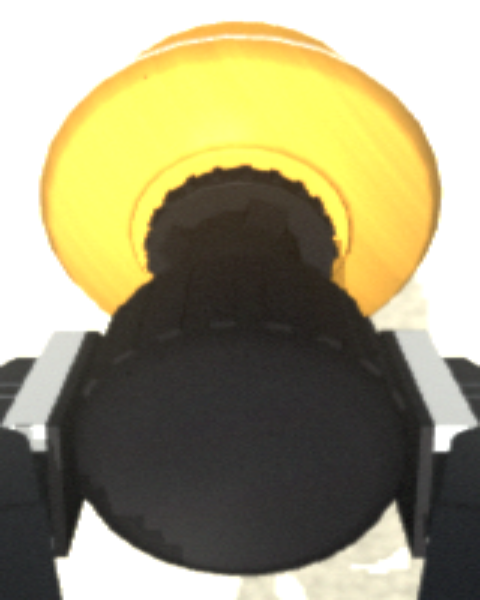

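servo_tool:
  plan:
    - [-0.001,0,0,0,0.002,-0.006,0.02]
    - [0,0,0,0,0,-0.006,0.02]
    - [0,0,0,0,0,-0.006,0.02]
    - [0,0,0,0,0,-0.004,0.02]
    - [0,0,0,0,0,0,0.02]
    - [0,0,0,0,0,0,0.02]

```text
time: 9.82
tcp_pos: [0.5459, -0.2458, 0.2164]
tool_rot: [34.8, 89.8, -55.3]
wrist_force: [-0.5, -0.5, 0.2]
grip_width: 0.0412
```

Run:
```python
from h import *
st()
```

```text
9.8167 tcp [ 0.5459 -0.2458  0.2164] F [-0.5 -0.5  0.2] x [ 0.0021 -0.003  -1.    ] y [ 1.    -0.002  0.002] w 0.04124302246878877
```

servo_tool:
  plan:
    - [0.003,0.002,0,0,-0.0005,-0.004,0.02]
    - [0,0,0,0,0,-0.004,0.02]
    - [0,0,0,0,0,-0.003,0.02]
    - [0,0,0,0,0,0,0.02]
    - [0,0,0,0,0,0,0.02]

```text
time: 10.23
tcp_pos: [0.546, -0.2464, 0.2043]
tool_rot: [-168.8, 90.0, 101.1]
wrist_force: [-1.3, -0.1, 0.0]
grip_width: 0.0407
```

Run:
```python
from h import *
st()
f=manip.grab_frame('side')
g=np.clip(f['img'][100:190,255:355,::-1].astype(int)*2,0,255).astype(np.uint8)
cv2.imwrite('pics/s7.png',cv2.resize(g,None,fx=6,fy=6,interpolation=cv2.INTER_CUBIC))
```

```text
10.2333 tcp [ 0.546  -0.2464  0.2043] F [-1.3 -0.1  0. ] x [-1.e-04  3.e-04 -1.e+00] y [ 1.    -0.002 -0.   ] w 0.04073535145511407
```

View pics/s7.png

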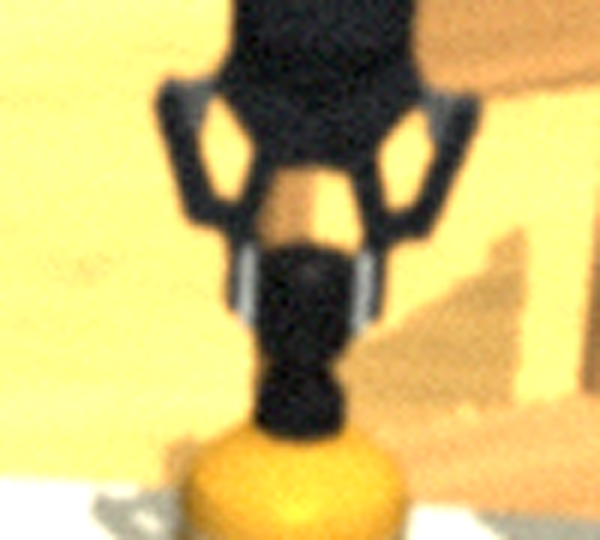

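The side view shows the cap over the nozzle at (304,155), above the collar at (300,400/6), with no vertical force. I'll keep descending.

servo_tool:
  plan:
    - [0,0,0,0,0,-0.003,0.02]
    - [0,0,0,0,0,-0.003,0.02]
    - [0,0,0,0,0,-0.002,0.02]
    - [0,0,0,0,0,-0.002,0.02]

```text
time: 10.62
tcp_pos: [0.5463, -0.2467, 0.1943]
tool_rot: [62.6, 89.9, -27.5]
wrist_force: [-1.8, -1.0, 2.4]
grip_width: 0.0412
```

Run:
```python
from h import *
st()
```

```text
10.6167 tcp [ 0.5463 -0.2467  0.1943] F [-1.8 -1.   2.4] x [ 1.1e-03 -5.0e-04 -1.0e+00] y [ 1.    -0.002  0.001] w 0.041153573417648685
```

servo_tool:
  plan:
    - [0,0,0,0,0,-0.003,0.02]
    - [0,0,0,0,0,-0.003,0.02]
    - [0,0,0,0,0,-0.003,0.02]

```text
time: 10.87
tcp_pos: [0.5468, -0.2472, 0.1872]
tool_rot: [57.8, 89.7, -32.3]
wrist_force: [-2.7, 0.3, 5.8]
grip_width: 0.0407
```

Run:
```python
from h import *
st()
```

```text
10.8667 tcp [ 0.5468 -0.2472  0.1872] F [-2.7  0.3  5.8] x [ 0.0042 -0.0026 -1.    ] y [ 1.    -0.002  0.004] w 0.04069573630678717
```

servo_tool:
  plan:
    - [0.002,0.004,0,-0.0005,0,-0.003,0.02]
    - [0,0,0,0,0,-0.003,0.02]

```text
time: 11.03
tcp_pos: [0.5464, -0.2474, 0.1841]
tool_rot: [56.0, 89.8, -34.1]
wrist_force: [-13.1, 5.8, 51.4]
grip_width: 0.0409
```

Run:
```python
from h import *
st()
```

```text
11.0333 tcp [ 0.5464 -0.2474  0.1841] F [-13.1   5.8  51.4] x [ 0.003  -0.0021 -1.    ] y [ 1.    -0.002  0.003] w 0.0409079407992198
```

servo_tool:
  plan:
    - [0.002,0.003,0,-0.0003,0,-0.0005,0.02]
    - [0,0,0,0,0,-0.0005,0.02]
    - [0,0,0,0,0,-0.0005,0.02]

```text
time: 11.28
tcp_pos: [0.546, -0.2472, 0.1843]
tool_rot: [73.3, 89.9, -16.8]
wrist_force: [-2.6, 0.6, 8.6]
grip_width: 0.0409
```

Run:
```python
from h import *
st()
f=manip.grab_frame('side')
st()
g=np.clip(f['img'][100:190,255:355,::-1].astype(int)*2,0,255).astype(np.uint8)
cv2.imwrite('pics/s8.png',cv2.resize(g,None,fx=6,fy=6,interpolation=cv2.INTER_CUBIC))
f=manip.grab_frame('wrist');save(f,'w8')
st()
```

```text
11.2833 tcp [ 0.546  -0.2472  0.1843] F [-2.6  0.6  8.6] x [ 2.1e-03 -6.0e-04 -1.0e+00] y [ 1.    -0.002  0.002] w 0.04089958205201632
11.3333 tcp [ 0.546  -0.2472  0.1843] F [-1.7  1.   4.7] x [ 2.e-03 -6.e-04 -1.e+00] y [ 1.    -0.002  0.002] w 0.04042885832637912
11.3833 tcp [ 0.546  -0.2472  0.1844] F [-1.9  1.3  5.9] x [ 2.e-03 -6.e-04 -1.e+00] y [ 1.    -0.002  0.002] w 0.04076370073155317
```

View pics/s8.png

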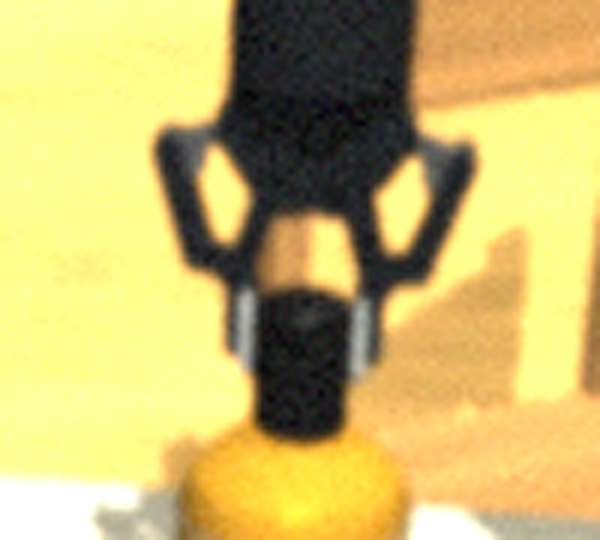

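View pics/w8.png

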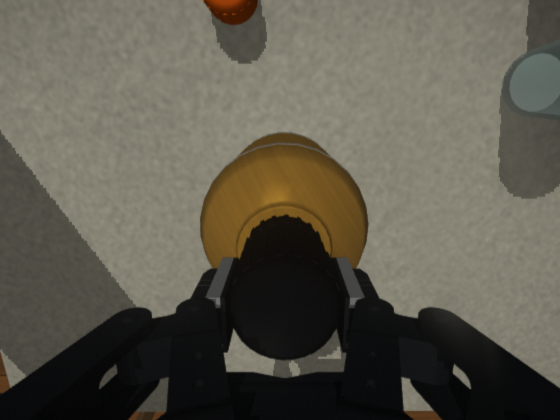

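The side view shows the cap flush on the collar, running from about v=149 to 172 with no gap. The push is now only about 6 N, so I'll set a firmer steady one.

servo_tool:
  plan:
    - [0.0005,0.002,0,0,0,-0.0015,0.02]
    - [0,0,0,0,0,-0.0015,0.02]
    - [0,0,0,0,0,-0.0015,0.02]
    - [0,0,0,0,0,-0.0015,0.02]
    - [0,0,0,0,0,-0.0015,0.02]
    - [0,0,0,0,0,-0.0015,0.02]

```text
time: 11.88
tcp_pos: [0.5461, -0.2473, 0.1843]
tool_rot: [62.2, 89.5, -27.9]
wrist_force: [-5.9, 2.3, 16.4]
grip_width: 0.0409
```

Run:
```python
from h import *
st()
f=manip.grab_frame('side');st()
g=f['img'][:,300:309].astype(int).max(2).mean(1);print(g[140:180].round())
for i in range(3): manip.grab_frame('top');st()
for p in (.210,.220,.230,.160): print(p,proj(f,(.5455,-.247,p)))
print(hullc(f,.5455,-.247,[(.021,.178),(.021,.218),(.016,.220)])[1],hullc(f,.5455,-.247,[(.02,.16)])[1])
```

```text
11.8833 tcp [ 0.5461 -0.2473  0.1843] F [-5.9  2.3 16.4] x [ 0.0077 -0.0041 -1.    ] y [ 1.    -0.002  0.008] w 0.040927285317668004
11.9333 tcp [ 0.546  -0.2473  0.1843] F [-5.   2.3 15.6] x [ 0.0078 -0.0041 -1.    ] y [ 1.    -0.002  0.008] w 0.04085473868981111
[118. 119. 120. 120. 122. 121. 110.  86.  49.  24.  20.  19.  23.  22.
  19.  16.  15.  15.  15.  16.  14.  15.  14.  14.  14.  14.  13.  14.
  15.  14.  17.  18.  33.  70. 110. 138. 151. 155. 157. 157.]
11.9833 tcp [ 0.546  -0.2473  0.1843] F [-5.3  2.4 17.1] x [ 0.0077 -0.0041 -1.    ] y [ 1.    -0.002  0.008] w 0.04066383376547236
12.0333 tcp [ 0.546  -0.2473  0.1843] F [-5.1  2.7 16.1] x [ 0.0076 -0.004  -1.    ] y [ 1.    -0.002  0.008] w 0.04077986972118504
12.0833 tcp [ 0.546  -0.2473  0.1843] F [-4.8  2.  17.9] x [ 0.0076 -0.0041 -1.    ] y [ 1.    -0.002  0.008] w 0.04048758596709268
0.21 (np.float64(305.1465229349716), np.float64(152.47528850826987))
0.22 (np.float64(305.3730822045296), np.float64(148.76899343289716))
0.23 (np.float64(305.601857872892), np.float64(145.0264401722393))
0.16 (np.float64(304.04587191239966), np.float64(170.48089680944284))
[296.3608  146.57086 313.57935 167.28253] [296.42062 167.46756 311.68686 173.59209]
```

Run:
```python
from h import *
manip.job_done();st()
```

```text
the job is handed in; nothing more can be done
the job is handed in; nothing more can be done
```

I picked the black nozzle cap out of the tray, lifted it clear, set it over the nozzle and pressed it down past the catches until it stopped hard. I then handed the job in at about 12 s, with the fingers still gripping the cap and pressing it down.

**Last checks, just before hand-in:**
- **Push and grip:** the downward push was steady at about 16–18 N. The grip was set to 70 N, with the fingers 41 mm apart on the cap.
- **Fit:** the side view showed the cap flush on the collar. Its top edge was about 1 px (roughly 3 mm) below the predicted seated height, within what that view can resolve.
- **Alignment:** the tool was tilted under 0.01 rad. It stood within about 1 mm of the nozzle axis measured earlier.
- **Flask:** it stood upright in the side view.

**What did not go cleanly:**
- **Force spike:** the wrist force briefly reached about 51 N when the cap hit the collar. That is below the 120 N wrist limit, and I eased off at once.
- **Side load:** about 5 N of sideways force remained at the end.
- **Seating height:** the tool stopped about 2 mm lower than I expected, which could be calibration error or the cap slipping slightly in the grip.
- **Click not measured:** I did not see the click itself. I inferred it from the force dropping and then the hard stop.
- **Tray and tumblers:** I saw nothing moved after lifting the cap, but did not compare all their positions at the end.

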